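# Lay the handed brackets like the pattern

### The arm

A 6-joint arm with a two-finger parallel gripper is mounted at the origin on a cart in front of the work surface, level with it; the furniture and walls round the work are solid. World frame = base frame: x ahead of the robot, y to its left, z up, the work surface at z = 0. Lengths are in m, angles in rad, forces in N, time in s.
With the tool pointing down it reaches from about 0.275 to 0.875 m from the base axis. Payload 12.5 kg.
Tool frame: the origin (TCP) lies at the very end of the fingers, on their centre line; the grasp point (between the pads) lies 19 mm behind it; z points along the fingers, y is the line along which they close (so a half turn about z gives the same grasp; the last joint's range is limited). The gripper opens to 85 mm and grips with 20 to 120 N. Pads are 22 mm wide; open, the fingers measure 114 mm over their backs; the gripper's body (76 mm by 85 mm) begins 54 mm behind the grasp point. The pads swing forward as they close: fully open they stand 13 mm farther back than shut.
Start: joints at [1.133, 0.351, 1.652, -0, 1.139, -0.085], TCP at [0.19, 0.516, 0.231] pointing down, gripper open.
Joint ranges: [-2.75, 2.75], [-0.79, 2.1], [0.01, 2.65], [-1.57, 4.71], [0.07, 3.14], [-2.87, 2.87]. Speed limits (rad/s): [2.22, 2.22, 2.79, 3.14, 3.14, 3.14].

### API

Orientations are given as a 3x3 rotation matrix whose columns are the frame's x, y, z axes.
In Python, from bench import manip gives the robot as it stands. Calls block until the motion is done:
- manip.move_ptp(position, orientation): joint-space move of the TCP to a pose.
- manip.move_l(position, attitude=None, max_speed=0.15): straight line of the TCP; attitude=None keeps the orientation; max_speed is the mean speed in m/s.
- manip.move_j(angles): joint-space move.
- manip.set_gripper(opening, effort=None): opening from 0.0 (shut) to 1.0 (fully open); effort is the grip in N (None keeps the last); returns when the fingers have stopped.
- manip.dwell(seconds).
- manip.inverse_kinematics(position, orientation): joint angles nearest the present ones, or None.
- manip.grab_frame(name): name is "side" or "top" or "wrist"; returns (picture, depth): 480x640x3 uint8, red, green, blue; 480x640 float32, m along the optical axis (not along the pixel's ray), 0 where there is no reading.
- manip.get_calibration(name): a dict with "camera_matrix" (3x3 intrinsics, pixels), "R" (3x3) and "t" (3): a world point X has camera coordinates R X + t. Camera axes: x right, y down, z forward; pixel columns grow to the right and rows downward; lengths in m; the calibration is good to about 2 mm. A picture is of the moment at which its call begins: read the wrist's pose just before it. get_calibration takes no time and is no camera call; for the wrist camera it gives the pose at the moment of the call.
A pose or a line that the arm cannot do raises manip.Unreachable and nothing moves.
- manip.sign_off(): hands the job in; it is judged then, once.
Trained networks look in the newest picture that a camera, given by its name, has taken for a name from the list of things; names that differ only in an ending like _2 or _b are one class to them, and where a whole thing is asked for, a point or a joint stands for the part that bears it (a point fixed in the world has none). Each returns a list of dicts, best first, with "confidence" (0 to 1); they miss things now and then, are a little off and sometimes report something else, mostly with a low value. They report only what shows in the picture. A call takes as long as a camera call.
- manip.look_for(camera, name): "at" ([x, y, z] in m, in world coordinates, good to about 4 mm: the middle of the surface that is visible of it).
Readings, each from a call of its own:
- manip.current_time(): time.
- manip.current_qpos(): joint angles.
- manip.current_joint_vel(): joint speeds.
- manip.current_joint_torque(): joint torques, N m.
- manip.current_ee_pos(): TCP position.
- manip.current_tcp_rot(): TCP orientation.
- manip.current_force(): force on the tool from outside, world axes, zero at the start.
- manip.current_ft_torque(): the same for the moment, N m.
- manip.current_grip_width(): opening from 0.0 (shut) to 1.0 (fully open).
- manip.current_grip_force(): force on a finger pad.
Only numpy, scipy, OpenCV 4.12 (cv2) and the standard library are available. Lean on these libraries where they do the work, as an engineer would, in place of code of your own. Each camera call takes 0.05 s, during which the arm holds its last target. There are 200 camera calls.

### The job

Lay the two loose aluminium L brackets flat in the two empty cells of the tray, one in each cell, so that both lie just like the red pattern bracket: same hand, same way round. Turn over only the one that lies mirrored, never the other, and do not disturb the felt block, the pliers or the dish.

Things in the scene. Friction and masses are not known exactly. Their poses are not given: they have to be found in the camera images.
- bracket_1: Loose plain aluminium L bracket, 24 mm thick, 110 x 60 mm, legs 20 mm wide, 0.2 kg, both faces alike. Origin: centre of the 110 x 60 rectangle at mid-thickness. Long leg: own x -55..55, y -30..-10 mm; short leg: x -55..-35, y -30..30 (free end = toe). Own z points up if it lies with the pattern's hand, down if it lies mirrored. Starts lying on the bench.
- bracket_2: Second loose bracket: same look, size, weight and axes as bracket_1 (small 45 degree web, 7 mm, in the inner corner; centre of mass near own x -12, y -12 mm). Each also stands firmly on the 24 mm wide outer edge of either leg, e.g. with own y up and the origin 30 mm above the bench. Starts lying on the bench.
- bracket_1_toe (a point): Point on bracket_1 near the toe: own x -45, y +25, z 0 mm.
- bracket_2_toe (a point): Point on bracket_2 near the toe: own x -45, y +25, z 0 mm.
- tray: Wooden tray fixed on the bench, 132 (x) x 236 (y) mm; origin centre of underside. Floor 3 mm thick; rim and partitions 5 mm wide, tops 9 mm above the bench. Three cells, each 122 (x) x 72 (y) mm inside, centres at y -77, 0, +77 mm. In the one at y -77 a red pattern bracket, sized like the loose ones, is fixed, its x, y, z along the tray's: toe to +y, short leg at the -x end.
- cell_middle (a point): Centre of the floor of the empty middle cell (tray y 0); axes as the tray's.
- cell_left (a point): Centre of the floor of the empty cell at tray y +77 mm; axes as the tray's.
- cell_middle_toe (a point): Point on the floor of the middle cell above which the toe point of a bracket belongs.
- cell_left_toe (a point): Point on the floor of the left cell above which the toe point of a bracket belongs.
- felt_block: Brown felt-wrapped round block, 74 mm wide, 44 mm high, a bystander; origin at the centre of its underside.
- flat_pliers: Flat-nose pliers with red grips, 134 x 64 x 10 mm, lying, a bystander; origin at the centre of the underside.
- borax_dish: Small white ceramic dish, 57 mm across, 14 mm high, a bystander; origin at the centre of the underside.

How it is judged:
At the end, for the whole second after the job is handed in: Each bracket lies in its own empty cell, at rest and flat (within 0.06 rad, own z up, origin no more than 19 mm above the bench), its origin within 12 mm of the cell centre and its toe point within 14 mm of the cell's toe point, seen from above ((((horizontal distance between bracket_1 and cell_middle below 0.012 m and horizontal distance between bracket_1_toe and cell_middle_toe below 0.014 m) and (horizontal distance between bracket_2 and cell_left below 0.012 m and horizontal distance between bracket_2_toe and cell_left_toe below 0.014 m)) or ((horizontal distance between bracket_2 and cell_middle below 0.012 m and horizontal distance between bracket_2_toe and cell_middle_toe below 0.014 m) and (horizontal distance between bracket_1 and cell_left below 0.012 m and horizontal distance between bracket_1_toe and cell_left_toe below 0.014 m))) and angle between each of bracket_1, bracket_2's own z axis and vertical below 0.06 rad and height (world z) of each of bracket_1, bracket_2 below 0.019 m and linear speed of each of bracket_1, bracket_2 below 0.02 m/s); the robot touches nothing.
It fails at once if the bracket that already has the pattern's hand is turned over (tipped more than 1 rad) (angle between bracket_1's own z axis and vertical above 1 rad).
It fails at once if the brown felt-wrapped block is moved more than 30 mm (distance of felt_block from where it was at the start of the episode above 0.03 m).
It fails at once if the red-handled pliers is moved more than 30 mm (distance of flat_pliers from where it was at the start of the episode above 0.03 m).
It fails at once if the small white dish is moved more than 30 mm (distance of borax_dish from where it was at the start of the episode above 0.03 m).
It also fails if it takes over 72 s, if anything falls off the work surface, if the arm or the gripper's body presses on something with over 40 N, if the wrist force passes 120 N, or if a joint passes its speed limit or range.

## Working session

There is one attempt and no reset: what is moved stays moved. The work goes in short steps, each a Python script; the robot and the scene stay as the last script left them, time stands still between calls to the robot, and variables do not carry over. Pictures are saved under pics/ and viewed, at most 10 in all, crops included, and the job is handed in when it is done.

```bash
ls; mkdir -p pics; python3 - <<'E'
from bench import manip as m
import cv2,numpy as np
for n in("top","side"):
    p,d=m.grab_frame(n); cv2.imwrite(f"pics/{n}0.png",p[:,:,::-1]); np.save(f"pics/{n}0.npy",d)
    c=m.get_calibration(n); print(n,c["camera_matrix"].tolist(),np.round(c["R"],3).tolist(),np.round(c["t"],3))
    for k in("bracket_1","tray","felt_block","flat_pliers","borax_dish","bracket_1_toe"):
        print(k,[(np.round(q["at"],3).tolist(),round(q["confidence"],2)) for q in m.look_for(n,k)])
print(m.current_time())
E
```

```text
pics
top [[544.5010281312179, 0.0, 317.350843888695], [0.0, 544.5010281312179, 245.03040231497673], [0.0, 0.0, 1.0]] [[0.018, -1.0, 0.001], [-0.978, -0.018, -0.209], [0.209, 0.003, -0.978]] [0.004 0.562 1.068]
bracket_1 [([0.602, -0.203, 0.022], 0.92), ([0.492, -0.117, 0.025], 0.59)]
tray [([0.48, 0.194, 0.0], 0.81)]
felt_block [([0.661, -0.008, 0.037], 0.58)]
flat_pliers [([0.659, 0.157, 0.005], 0.68)]
borax_dish [([0.452, -0.279, 0.008], 0.61)]
bracket_1_toe [([0.49, -0.119, 0.025], 0.76)]
side [[494.9031137185344, 0.0, 323.10634024029747], [0.0, 494.9031137185344, 244.5344436127325], [0.0, 0.0, 1.0]] [[-0.985, -0.169, 0.025], [-0.098, 0.435, -0.895], [0.141, -0.884, -0.445]] [0.562 0.097 0.976]
bracket_1 [([0.61, -0.199, 0.018], 0.77), ([0.494, -0.115, 0.021], 0.67), ([0.478, 0.204, 0.005], 0.27)]
tray [([0.482, 0.204, 0.0], 0.56)]
felt_block [([0.661, 0.013, 0.035], 0.75)]
flat_pliers [([0.662, 0.16, 0.008], 0.86)]
borax_dish [([0.445, -0.283, 0.012], 0.53)]
bracket_1_toe [([0.491, -0.115, 0.022], 0.72)]
0.7
```

View pics/top0.png

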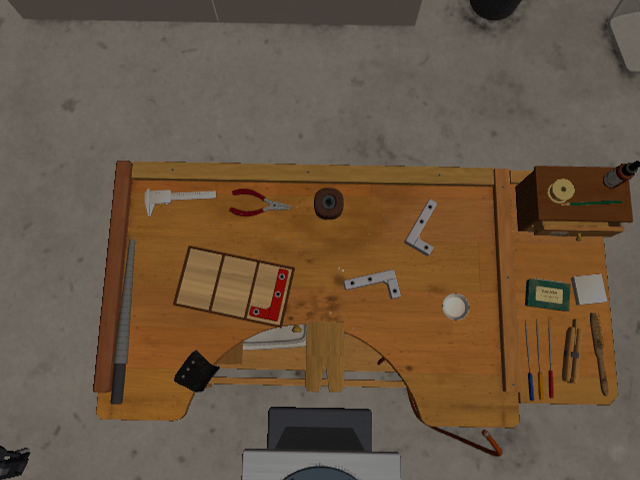

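View pics/side0.png

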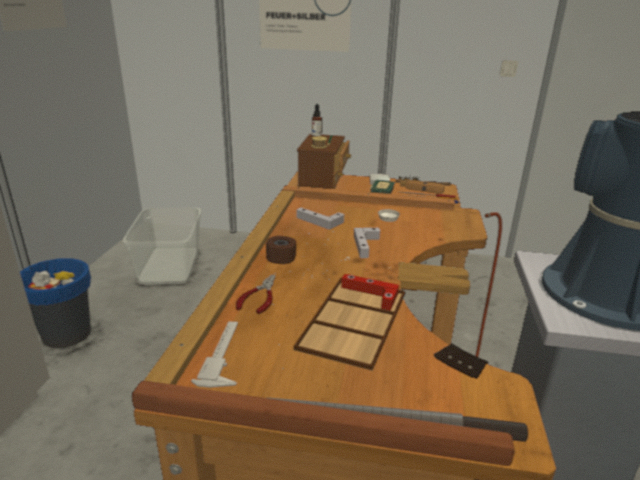

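The top picture shows the tray around (235,285), with the red pattern at its right: corner about (275,318), toe to the left. The bracket at (372,283), corner (392,273), toe down, has the pattern's hand, so it is bracket_1. The one at (422,228), corner (410,240), toe right, is mirrored, so it is bracket_2 and gets flipped. Next I'll take wrist views for precise poses.

```bash
cat > h.py <<'E'
from bench import manip as m
import numpy as np, cv2
from scipy.optimize import minimize
def down(yaw): # closing axis y at angle yaw+90deg, x at yaw, z down -> x=(c,s,0), y=z cross x
    c,s=np.cos(yaw),np.sin(yaw); x=np.array([c,s,0]); z=np.array([0,0,-1.]); return np.stack([x,np.cross(z,x),z],1)
def cloud(n):
    c=m.get_calibration(n); p,d=m.grab_frame(n)
    K=c["camera_matrix"]; v,u=np.mgrid[:480,:640]
    P=np.stack([(u-K[0,2])/K[0,0]*d,(v-K[1,2])/K[1,1]*d,d],-1)
    W=(P-c["t"])@np.array(c["R"]); W[d<=0]=np.nan
    return p,W
def Lsd(q): # signed distance-ish (negative inside) of L, q Nx2 own coords (m)
    def box(q,x0,x1,y0,y1):
        c=np.abs(q-[(x0+x1)/2,(y0+y1)/2])-[(x1-x0)/2,(y1-y0)/2]
        return np.linalg.norm(np.maximum(c,0),axis=1)+np.minimum(c.max(1),0)
    return np.minimum(box(q,-.055,.055,-.03,-.01),box(q,-.055,-.035,-.03,.03))
def fitL(pts,mir,res=.001):
    """pts: Nx2 top-face points. Returns x,y,yaw of own x axis, IoU. mir=-1 if mirrored"""
    o=pts.mean(0); S=int(.2/res); M=np.zeros((S,S),np.uint8)
    ij=np.round((pts-o)/res+S/2).astype(int); ij=ij[((ij>=0)&(ij<S)).all(1)]; M[ij[:,1],ij[:,0]]=1
    M=cv2.morphologyEx(M,cv2.MORPH_CLOSE,np.ones((5,5)))
    yy,xx=np.mgrid[:S,:S]; G=np.stack([xx,yy],-1).reshape(-1,2)*res-S/2*res; B=M.ravel()>0
    def cost(p):
        c,s=np.cos(p[2]),np.sin(p[2]); q=(G-p[:2])@np.array([[c,-s],[s,c]])*[1,mir]
        w=1/(1+np.exp(Lsd(q)/.0008)); return np.abs(w-B).sum()/B.sum()
    best=None
    for a in np.arange(-np.pi,np.pi,np.pi/12):
        cm=np.array([-.012,-.012*mir]); R=np.array([[np.cos(a),-np.sin(a)],[np.sin(a),np.cos(a)]])
        p=np.r_[-R@cm,a]; f=cost(p)
        if best is None or f<best[0]: best=(f,p)
    r=minimize(cost,best[1],method="Nelder-Mead",options=dict(initial_simplex=best[1]+np.array([[0,0,0],[.006,0,0],[0,.006,0],[0,0,.12]])))
    return np.r_[r.x[:2]+o,r.x[2]],r.fun
E
python3 - <<'E'
from h import *
def rep(n,tag):
    p,W=cloud(n); cv2.imwrite(f"pics/{tag}.png",p[:,:,::-1]); np.savez(f"pics/{tag}.npz",p=p,W=W)
    z=W[...,2]; pi=p.astype(int); red=(pi[...,0]>1.8*pi[...,1])&(pi[...,0]>1.8*pi[...,2])
    for nm,c,mir,col in(("b1",(.49,-.117),1,0),("b2",(.605,-.2),-1,0),("pat",(.47,.12),1,1)):
        s=(z>.018)&(z<.034)&(np.hypot(W[...,0]-c[0],W[...,1]-c[1])<.085)
        if col: s&=red
        if s.sum()>80:
            f=fitL(W[s][:,:2],mir,.001 if n=="wrist" else .002); g=fitL(W[s][:,:2],-mir,.002)
            print(tag,nm,s.sum(),np.round(f[0],4),round(f[1],3),"other hand",round(g[1],3),"z",np.median(z[s]).round(4),z[s].std().round(4))
rep("top","t1")
for i,(x,y) in enumerate([(.42,.15),(.5,-.15)]):
    m.move_ptp([x,y,.33],down(0)); print(m.current_time(), m.current_qpos())
    rep("wrist",f"w{i}")
E
```

```text
t1 b1 682 [ 0.4779 -0.1011  1.8146] 0.141 other hand 0.86 z 0.0237 0.0022
t1 b2 640 [ 0.6148 -0.2256 -0.5194] 0.148 other hand 0.739 z 0.0235 0.0023
t1 pat 602 [ 0.4659  0.1152 -0.1845] 0.179 other hand 0.639 z 0.026 0.0022
2.4083 [2.39436374e-01 6.24475867e-02 1.76443784e+00 1.50256984e-04
 1.31486139e+00 1.80847992e+00]
w0 b1 3186 [ 0.4808 -0.1011  1.8169] 0.135 other hand 0.807 z 0.0245 0.0014
w0 pat 2409 [ 0.4689  0.1158 -0.1889] 0.312 other hand 0.585 z 0.0266 0.0014
3.6417 [-3.78896757e-01  2.12938533e-01  1.58943148e+00  2.80428619e-04
  1.33941817e+00  1.19081980e+00]
w1 b1 2617 [ 0.4812 -0.102   1.8157] 0.132 other hand 0.825 z 0.024 0.0011
w1 b2 3231 [ 0.6179 -0.2258 -0.525 ] 0.135 other hand 0.809 z 0.0242 0.0011
w1 pat 2437 [ 0.4687  0.1143 -0.1888] 0.285 other hand 0.58 z 0.0259 0.002
```

View pics/w0.png

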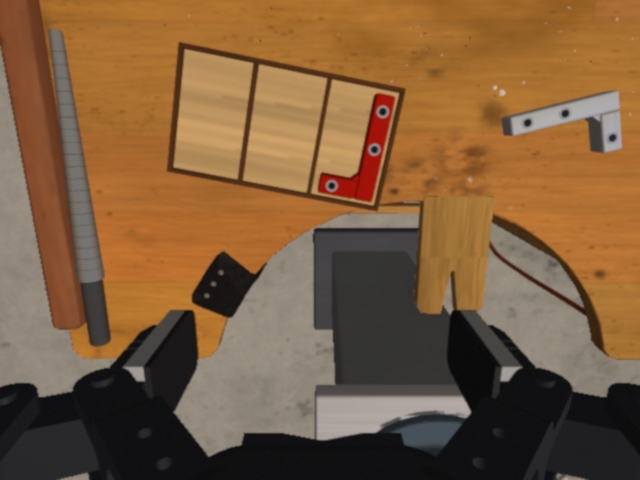

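```bash
python3 - <<'E'
import numpy as np
from h import *
# overlay predicted tray (rim top z=.009) on w0, by homography-free approach: nearest pixels using W
d=np.load("pics/w0.npz"); p=d["p"].copy(); W=d["W"]
# fit projection from cloud
v,u=np.mgrid[:480:7,:640:7]; X=W[::7,::7].reshape(-1,3); ok=np.isfinite(X[:,0])
A=[];X=X[ok];uu=u.ravel()[ok];vv=v.ravel()[ok];H=np.c_[X,np.ones(len(X))];Z=np.zeros_like(H)
A=np.r_[np.c_[H,Z,-uu[:,None]*H],np.c_[Z,H,-vv[:,None]*H]]
P=np.linalg.svd(A,full_matrices=False)[2][-1].reshape(3,4); np.save("pics/Pw0.npy",P)
a=-.1885;R=np.array([[np.cos(a),-np.sin(a)],[np.sin(a),np.cos(a)]]);T=np.array([.4685,.115])+R@[0,.077]
print(T)
def poly(pts,z,col):
    q=np.c_[np.array(pts)@R.T+T,np.full(len(pts),z),np.ones(len(pts))]@P.T; q=q[:,:2]/q[:,2:]
    cv2.polylines(p,[np.round(q).astype(np.int32)],True,col,1)
poly([(-.066,-.118),(.066,-.118),(.066,.118),(-.066,.118)],.009,(0,255,0))
for y in(-.077,0,.077): poly([(-.061,y-.036),(.061,y-.036),(.061,y+.036),(-.061,y+.036)],.009,(0,255,255))
poly(np.array([(-.055,-.03),(.055,-.03),(.055,-.01),(-.035,-.01),(-.035,.03),(-.055,.03)])-[0,.077],.027,(0,255,0))
cv2.imwrite("pics/ov0.png",p[:,:,::-1])
E
```

```text
[0.4829287  0.19063605]
```

View pics/ov0.png

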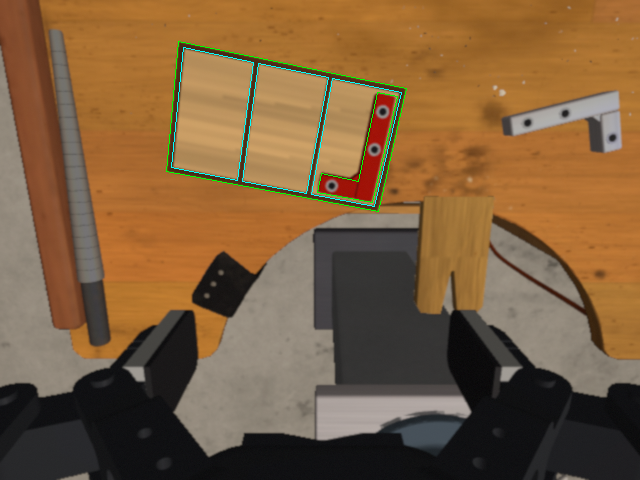

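The wrist view shows the tray corners at (180,43), (404,90), (377,208) and (168,170). The green and cyan model outlines sit on the rim, partitions and pattern to within a pixel or two. Tray pose confirmed at (0.483, 0.191), yaw −0.1885. Next I'll place bracket_1 in the left cell and check reachability for the flip.

```bash
cat >> h.py <<'E'
T=np.array([.483,.1907]); TY=-.1885
def r2(a): return np.array([[np.cos(a),-np.sin(a)],[np.sin(a),np.cos(a)]])
def cell(y): return np.r_[T+r2(TY)@[0,y],TY]
G=np.array([-.012,-.020])
def carry(b,c,zp=.010):
    """vertical pick of a right-handed bracket at b=(x,y,yaw), place at c"""
    for k in (0,np.pi):
        P=np.r_[b[:2]+r2(b[2])@G,zp]; Q=np.r_[c[:2]+r2(c[2])@G,zp+.0045]
        Rp,Rq=down(b[2]+k),down(c[2]+k); up=np.array([0,0,.1])
        j=[m.inverse_kinematics(p,R) for p,R in((P+up,Rp),(P,Rp),(Q+up,Rq),(Q,Rq))]
        print(k,[None if a is None else np.round(a,2).tolist() for a in j])
        if all(a is not None for a in j): break
    else: raise SystemExit("no ik")
    m.set_gripper(.6,60); m.move_ptp(P+up,Rp); m.move_l(P,max_speed=.12); m.set_gripper(0,80)
    print("width",m.current_grip_width(),m.current_grip_force())
    m.move_l(P+up); m.move_ptp(Q+up,Rq); m.move_l(Q+[0,0,.015]); m.move_l(Q,max_speed=.05)
    print("force",m.current_force()); m.set_gripper(.5); m.move_l(Q+up,max_speed=.2)
def tool(psi,sgn,zt): # y=sgn*ex
    y=sgn*np.array([np.cos(psi),np.sin(psi),0]); return np.stack([np.cross(y,zt),y,zt],1)
A=np.radians(40); Y0,H0=.010,.010
def flip(o,psi,stage,sgn):
    """TCP pose for bracket centre o (xy), own x yaw psi. stages: lie0, st1, st2, lie2"""
    h=np.array([np.sin(psi),-np.cos(psi),0]); ex=np.array([np.cos(psi),np.sin(psi),0]); u=np.array([0,0,1.])
    o=np.r_[o[:2],0]; c,s=np.cos(A),np.sin(A); t=H0-.012
    if stage=="lie0": return o-.045*ex+Y0*h+H0*u, tool(psi,sgn,-c*u-s*h)
    if stage=="st1":  return o-.045*ex-t*h+(.03+Y0)*u, tool(psi,sgn,c*h-s*u)
    if stage=="st2":  return o-.045*ex+t*h+(.03+Y0)*u, tool(psi,sgn,-c*h-s*u)
    if stage=="lie2": return o-.045*ex-Y0*h+H0*u, tool(psi,sgn,-c*u+s*h)
E
python3 - <<'E'
from h import *
b=np.array([.481,-.1015,1.816])
carry(b,cell(.077)); print(m.current_time())
m.move_ptp([.45,-.02,.3],down(0))
for o,psi in(((.617,-.2257),-.523),((.5,-.1),-.523),((.5,-.1),0),((.5,-.1),.5),((.5,-.1),-1)):
  for sg in(1,-1):
    for st in("lie0","st1","st2","lie2"):
      P,R=flip(o,psi,st,sg); print(o,psi,sg,st,[None if q is None else np.round(q,2).tolist() for q in(m.inverse_kinematics(P+[0,0,dz],R) for dz in(0,.1))])
E
```

```text
0 [[-0.3, 0.45, 1.85, -0.0, 0.84, -0.55], [-0.3, 0.63, 1.88, -0.0, 0.63, -0.55], [0.39, 0.49, 1.77, -0.0, 0.88, 2.15], [0.39, 0.65, 1.81, -0.0, 0.68, 2.15]]
width 0.21027374550036154 79.09281492233276
force [-0.35853946  0.50328246 -2.16870599]
12.325
(0.617, -0.2257) -0.523 1 lie0 [[-0.71, 0.85, 1.63, 0.84, 1.02, -0.77], [-0.71, 0.68, 1.62, 0.77, 1.13, -0.64]]
(0.617, -0.2257) -0.523 1 st1 [[-0.11, 0.94, 1.41, -0.81, 1.34, 0.83], [-0.11, 0.79, 1.41, -0.79, 1.44, 0.73]]
(0.617, -0.2257) -0.523 1 st2 [[-0.75, 0.85, 1.62, 0.95, 1.16, -0.85], [-0.75, 0.69, 1.62, 0.9, 1.26, -0.71]]
(0.617, -0.2257) -0.523 1 lie2 [[-0.14, 0.92, 1.44, -0.7, 1.19, 0.79], [-0.14, 0.78, 1.43, -0.67, 1.3, 0.69]]
(0.617, -0.2257) -0.523 -1 lie0 [[-0.71, 0.85, 1.63, 0.84, 1.02, 2.37], [-0.71, 0.68, 1.62, 0.77, 1.13, 2.51]]
(0.617, -0.2257) -0.523 -1 st1 [[-0.11, 0.94, 1.41, -0.81, 1.34, -2.31], [-0.11, 0.79, 1.41, -0.79, 1.44, -2.42]]
(0.617, -0.2257) -0.523 -1 st2 [[-0.75, 0.85, 1.62, 0.95, 1.16, 2.29], [-0.75, 0.69, 1.62, 0.9, 1.26, 2.43]]
(0.617, -0.2257) -0.523 -1 lie2 [[-0.14, 0.92, 1.44, -0.7, 1.19, -2.35]
[... 2602 characters left out ...]
) -1 1 st1 [[-0.0, 0.9, 1.51, -0.43, 1.53, 1.2], [-0.0, 0.74, 1.51, -0.43, 1.67, 1.14]]
(0.5, -0.1) -1 1 st2 [[-0.64, 0.65, 2.28, 1.75, 0.82, -1.29], [-0.64, 0.36, 2.28, 1.47, 0.8, -0.9]]
(0.5, -0.1) -1 1 lie2 [[-0.02, 0.87, 1.56, -0.38, 1.33, 1.19], [-0.02, 0.71, 1.56, -0.37, 1.48, 1.13]]
(0.5, -0.1) -1 -1 lie0 [[-0.59, 0.65, 2.26, 1.69, 0.63, 1.95], [-0.59, 0.37, 2.25, 1.31, 0.65, 2.41]]
(0.5, -0.1) -1 -1 st1 [[-0.0, 0.9, 1.51, -0.43, 1.53, -1.94], [-0.0, 0.74, 1.51, -0.43, 1.67, -2.01]]
(0.5, -0.1) -1 -1 st2 [[-0.64, 0.65, 2.28, 1.75, 0.82, 1.85], [-0.64, 0.36, 2.28, 1.47, 0.8, 2.24]]
(0.5, -0.1) -1 -1 lie2 [[-0.02, 0.87, 1.56, -0.38, 1.33, -1.95], [-0.02, 0.71, 1.56, -0.37, 1.48, -2.01]]
```

bracket_1 was gripped and placed, and the flip poses are all reachable. First half: stand bracket_2 on its long-leg edge.

```bash
python3 - <<'E'
from h import *
p,W=cloud("top"); z=W[...,2]; c=cell(.077)
s=(z>.018)&(z<.034)&(np.hypot(W[...,0]-c[0],W[...,1]-c[1])<.07); pi=p.astype(int); s&=~((pi[...,0]>1.8*pi[...,1]))
print("b1 now",fitL(W[s][:,:2],1,.002),"goal",c)
b=(.617,-.2257); psi=-.523; S=(.52,-.12); ps=-.4
P,R=flip(b,psi,"lie0",1); Q,Rq=flip(S,ps,"st1",1)
m.set_gripper(.55,80); m.move_ptp(P-R[:,2]*.08,R); m.move_l(P,max_speed=.12); m.set_gripper(0,100)
print("w",m.current_grip_width(),m.current_grip_force())
m.move_l(P+[0,0,.09]); m.move_ptp(Q+[0,0,.07],Rq); m.move_l(Q+[0,0,.012]); m.move_l(Q+[0,0,.001],max_speed=.04)
print("w",m.current_grip_width(),m.current_force(),m.current_time())
p,W=cloud("top"); cv2.imwrite("pics/st.png",cv2.resize(p[200:360,260:500,::-1],None,fx=3,fy=3))
p,W=cloud("side"); cv2.imwrite("pics/sts.png",cv2.resize(p[180:320,240:460,::-1],None,fx=3,fy=3))
E
```

```text
b1 now (array([ 0.49590551,  0.26470156, -0.19238143]), np.float64(0.14048983278427607)) goal [ 0.4974287   0.26633605 -0.1885    ]
w 0.20238893486554935 98.55473041534424
w 0.20981030488279231 [-1.82140922  9.20355052 33.24539696] 19.9917
```

View pics/sts.png

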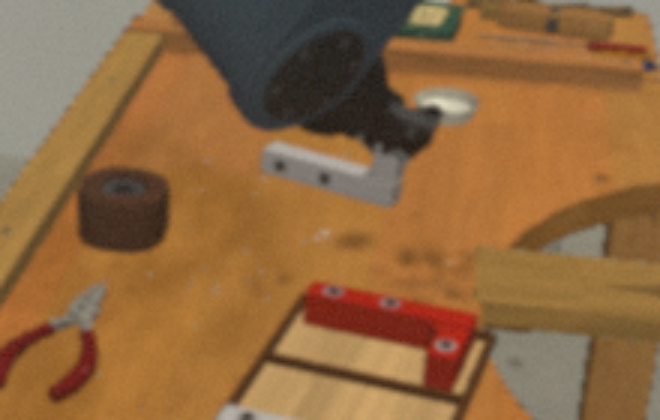

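The crop shows bracket_2 on its long-leg edge at about (325,180), short leg held upright near (390,165). The 33 N means it is already seated, so I'll release, back off and measure it.

```bash
python3 - <<'E'
from h import *
m.set_gripper(.35); m.set_gripper(.55)
Q=m.current_ee_pos(); R=m.current_tcp_rot(); m.move_l(Q-R[:,2]*.09)
m.move_ptp([.42,-.10,.3],down(0)); print(m.current_time())
for n in("wrist","top"):
    p,W=cloud(n); z=W[...,2]
    s=(z>.010)&(z<.075)&(np.hypot(W[...,0]-.52,W[...,1]+.12)<.09)
    q=W[s]; print(n,s.sum(),cv2.minAreaRect((q[:,:2]*1000).astype(np.float32)),"maxz",np.percentile(q[:,2],[50,99]))
    t=q[q[:,2]>.045]; print("toe",t.mean(0),len(t))
cv2.imwrite("pics/st2.png",cv2.resize(p[200:360,260:500,::-1],None,fx=3,fy=3))
E
```

```text
22.3667
wrist 3292 ((525.9784545898438, -114.23648071289062), (25.20052719116211, 109.93527221679688), 69.19145202636719) maxz [0.02041059 0.06141715]
toe [ 0.4842005  -0.09807078  0.05982618] 640Traceback (most recent call last):
  File "<stdin>", line 8, in <module>
    return _quantile_unchecked(
        a, q, axis, out, overwrite_input, method, keepdims, weights)
    return _ureduce(a,
                    func=_quantile_ureduce_func,
    ...<5 lines>...
                    overwrite_input=overwrite_input,
                    method=method)
    r = func(a, **kwargs)
    result = _quantile(arr,
                       quantiles=q,
    ...<2 lines>...
                       out=out,
                       weights=wgt)
    slices_having_nans = np.isnan(arr[-1, ...])
                                  ~~~^^^^^^^^^
IndexError: index -1 is out of bounds for axis 0 with size 0
```

It stands firmly: centre (0.526, −0.114), yaw −0.363, top at 60 mm. Second half: regrip from the other side, lay it flat and measure.

```bash
python3 - <<'E'
from h import *
S=(.526,-.1142); ps=-.363; L=(.52,-.12)
P,R=flip(S,ps,"st2",1); Q,Rq=flip(L,ps,"lie2",1)
m.set_gripper(.55,80); m.move_ptp(P-R[:,2]*.08,R); m.move_l(P,max_speed=.12); m.set_gripper(0,100)
print("w",m.current_grip_width(),m.current_grip_force())
m.move_l(P+[0,0,.09]); m.move_ptp(Q+[0,0,.07],Rq); m.move_l(Q+[0,0,.015])
z=.015
while z>.001 and np.linalg.norm(m.current_force())<8:
    z-=.002; m.move_l(Q+[0,0,z],max_speed=.04)
print("z",z,m.current_force())
m.set_gripper(.3); m.set_gripper(.5)
m.move_l(Q+[0,0,z]-Rq[:,2]*.09)
m.move_ptp([.42,-.10,.3],down(0)); print(m.current_time())
p,W=cloud("wrist"); z=W[...,2]
s=(z>.018)&(z<.034)&(np.hypot(W[...,0]-.51,W[...,1]+.12)<.09)
print(s.sum(),fitL(W[s][:,:2],1),fitL(W[s][:,:2],-1)[1],np.percentile(z[s],[5,50,95]))
E
```

```text
w 0.20552001547379525 98.56359958648682
z 0.006999999999999999 [-0.34304714  3.39572769  7.32096319]
31.875
3562 (array([ 0.52261447, -0.11610006, -0.34023772]), np.float64(0.1318085497117364)) 0.6074760691762027 [0.02245625 0.02419229 0.02564623]
```

Now it lies flat with the right hand (0.13 against 0.61 for the mirrored fit). I'll carry it to the middle cell and check.

```bash
python3 - <<'E'
from h import *
carry(np.array([.5226,-.1161,-.3402]),cell(0)); print(m.current_time())
m.move_ptp([.42,.15,.3],down(0))
p,W=cloud("wrist"); z=W[...,2]; cv2.imwrite("pics/end.png",p[:,:,::-1])
pi=p.astype(int); grey=~(pi[...,0]>1.4*pi[...,1])
for y in(0,.077):
    c=cell(y); q=(W[...,:2]-c[:2])@r2(TY)
    s=(z>.018)&(z<.034)&grey&(abs(q[...,0])<.066)&(abs(q[...,1])<.0385)
    f=fitL(W[s][:,:2],1); d=f[0]-c; A=np.c_[W[s][:,:2]-c[:2],np.ones(s.sum())]
    print(y,s.sum(),d.round(4),round(f[1],3),"z",np.percentile(z[s],[5,50,95]).round(4),"slope",np.linalg.lstsq(A,z[s],rcond=None)[0].round(4))
print(m.current_time())
E
```

```text
0 [[-0.34, 0.46, 1.83, -0.0, 0.85, 1.57], [-0.34, 0.64, 1.86, -0.0, 0.64, 1.57], [0.26, 0.42, 1.89, -0.0, 0.83, 2.02], [0.26, 0.6, 1.92, -0.0, 0.62, 2.02]]
width 0.2093136377440148 79.26563501358032
force [-0.21196059  0.16585469 -2.19533033]
38.5833
0 3362 [-0.0004 -0.0014 -0.0009] 0.132 z [0.0247 0.0265 0.0279] slope [ 0.0022 -0.0013  0.0264]
0.077 3616 [ 0.001  -0.0019 -0.0017] 0.131 z [0.0235 0.0264 0.0279] slope [0.0062 0.0134 0.0264]
39.425
```

View pics/end.png

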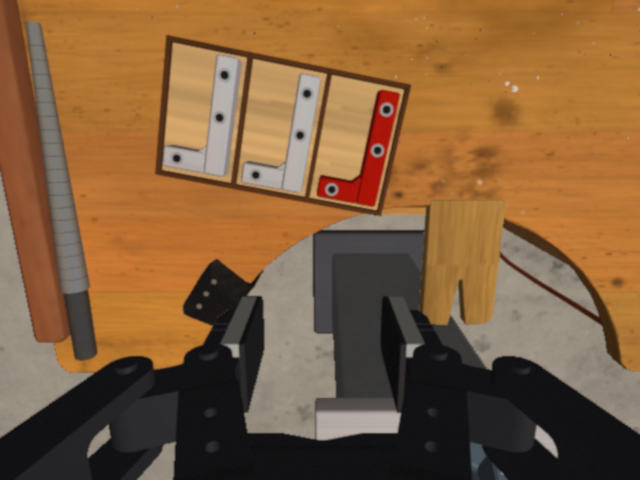

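The picture shows both grey brackets, at about (205,115) and (285,130), lying flat in their cells and matching the red one at (365,150). They are within 2 mm of the cell centres, so I'm handing in.

```bash
python3 -c "
from bench import manip as m
print(m.sign_off())"
```

```text
the job is handed in; nothing more can be done
None
```

Both brackets lie flat in their cells just like the red pattern, about 2 mm or less from the cell centres by my last camera fit; only the mirrored one was turned over, and I handed the job in at about 39 s (no verdict was returned, and I took no closing look at the felt block, pliers or dish).

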